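# Make up two microscopy class kits

## Task

Make up the two kits for the microscopy class from the stock in the grey spill tray: the orange tray gets the amber bottle with the red cap and the blue slide box, beside the black-lidded jar that is already in it; the white tray gets the amber bottle with the white cap, the yellow slide box and the jar with the blue lid. Stand everything upright on the trays' floors, each in its own compartment: a slide box lengthwise in the long middle one, bottles and jar in the square ones at the ends (either end will do). Set things down rather than drop them, do not knock anything over, and leave the black-lidded jar in its place and the rest of the stock where it stands.

Things in the scene. Friction and masses are not known exactly. Their poses are not given: they have to be found in the camera images.
- bottle_red: Amber glass bottle, red screw cap, about 130 g, upright: brown body 40 mm dia up to 47 mm height (white label), shoulder to 60 mm, cap 27 mm dia from 64 to 84 mm (the top). Origin: centre of underside, z up. Stands in the stock: grey spill tray, 340 mm square, floor 3 mm over the bench, rim 15 mm; neighbours about 110 mm apart. 
- bottle_white: Amber glass bottle, white screw cap, about 130 g, upright: brown body 40 mm dia up to 47 mm height (white label), shoulder to 60 mm, cap 27 mm dia from 64 to 84 mm (the top). Origin: centre of underside, z up. Stands in the stock: grey spill tray, 340 mm square, floor 3 mm over the bench, rim 15 mm; neighbours about 110 mm apart. 
- slides_blue: Slide box with a blue lid over a white base, rigid, about 220 g, standing on its long edge: 80 mm long (x), 28 mm thick (y: grip across this), 55 mm high (z). Origin: centre of underside. Stands in the stock: grey spill tray, 340 mm square, floor 3 mm over the bench, rim 15 mm; neighbours about 110 mm apart. Starts within 25 deg of world x. 
- slides_yellow: Slide box with a yellow lid over a white base, rigid, about 220 g, standing on its long edge: 80 mm long (x), 28 mm thick (y: grip across this), 55 mm high (z). Origin: centre of underside. Stands in the stock: grey spill tray, 340 mm square, floor 3 mm over the bench, rim 15 mm; neighbours about 110 mm apart. Starts within 25 deg of world x. 
- jar_blue: White plastic jar, blue screw lid, about 90 g, upright: body 47 mm dia, lid 48 mm dia from 46 to 62 mm height (the top). Origin: centre of underside, z up. Stands in the stock: grey spill tray, 340 mm square, floor 3 mm over the bench, rim 15 mm; neighbours about 110 mm apart. 
- tray_orange: Orange kit tray, fixed, 240 (x) x 70 (y) x 25 mm high; floor 4 mm, walls 3 mm thick. Origin: centre of underside. Three compartments in a row, open on top, floors at z = 4 mm: square 64 x 64 mm inside at x = -85 and +85 mm; long one 100 (x) x 46 (y) mm at x = 0. The one at x = -85 mm already holds the black-lidded jar.
- tray_white: White kit tray, fixed, 240 (x) x 70 (y) x 25 mm high; floor 4 mm, walls 3 mm thick. Origin: centre of underside. Three compartments in a row, open on top, floors at z = 4 mm: square 64 x 64 mm inside at x = -85 and +85 mm; long one 100 (x) x 46 (y) mm at x = 0. All empty at the start.
- jar_black: White plastic jar, black screw lid, about 90 g, upright: body 47 mm dia, lid 48 mm dia from 46 to 62 mm height (the top). Origin: centre of underside, z up. It already stands in the orange tray, in the square compartment at the tray's x = -85 mm, to be left there.
- bottle_black: Amber glass bottle, black screw cap, about 130 g, upright: brown body 40 mm dia up to 47 mm height (white label), shoulder to 60 mm, cap 27 mm dia from 64 to 84 mm (the top). Origin: centre of underside, z up. Stands in the stock: grey spill tray, 340 mm square, floor 3 mm over the bench, rim 15 mm; neighbours about 110 mm apart. Not wanted: stays there.
- slides_green: Slide box with a green lid over a white base, rigid, about 220 g, standing on its long edge: 80 mm long (x), 28 mm thick (y: grip across this), 55 mm high (z). Origin: centre of underside. Stands in the stock: grey spill tray, 340 mm square, floor 3 mm over the bench, rim 15 mm; neighbours about 110 mm apart. Not wanted: stays there.
There are look-alikes about, which are no part of the job. Leave any turquoise look-alike of the jar_black alone.

How it is judged:
At the end, for the whole second after the job is handed in: Each kit's things and the black-lidded jar stand on the floor (5 mm) of fitting compartments of their own tray, anywhere inside (11 to 14 mm off centre), upright within 7 deg, slide boxes lengthwise; black-capped bottle and green box upright within 30 mm of their start; all released, at rest (((x of bottle_red in the frame of tray_orange between -0.099 and -0.071 m and y of bottle_red in the frame of tray_orange between -0.014 and 0.014 m and z of bottle_red in the frame of tray_orange between 0 and 0.009 m) or (x of bottle_red in the frame of tray_orange between 0.071 and 0.099 m and y of bottle_red in the frame of tray_orange between -0.014 and 0.014 m and z of bottle_red in the frame of tray_orange between 0 and 0.009 m)) and angle between each of bottle_red, slides_blue, jar_black, bottle_white, slides_yellow, jar_blue, bottle_black, slides_green's own z axis and vertical below 0.12 rad and linear speed of each of bottle_red, slides_blue, jar_black, bottle_white, slides_yellow, jar_blue, bottle_black, slides_green below 0.02 m/s and angular speed of each of bottle_red, slides_blue, jar_black, bottle_white, slides_yellow, jar_blue, bottle_black, slides_green below 0.15 rad/s and x of slides_blue in the frame of tray_orange between -0.013 and 0.013 m and y of slides_blue in the frame of tray_orange between -0.012 and 0.012 m and z of slides_blue in the frame of tray_orange between 0 and 0.009 m and angle between the x axis of slides_blue and the x axis of tray_orange, either way round below 0.3 rad and x of jar_black in the frame of tray_orange between -0.096 and -0.074 m and y of jar_black in the frame of tray_orange between -0.011 and 0.011 m and z of jar_black in the frame of tray_orange between 0 and 0.009 m and ((x of bottle_white in the frame of tray_white between -0.099 and -0.071 m and y of bottle_white in the frame of tray_white between -0.014 and 0.014 m and z of bottle_white in the frame of tray_white between 0 and 0.009 m) or (x of bottle_white in the frame of tray_white between 0.071 and 0.099 m and y of bottle_white in the frame of tray_white between -0.014 and 0.014 m and z of bottle_white in the frame of tray_white between 0 and 0.009 m)) and x of slides_yellow in the frame of tray_white between -0.013 and 0.013 m and y of slides_yellow in the frame of tray_white between -0.012 and 0.012 m and z of slides_yellow in the frame of tray_white between 0 and 0.009 m and angle between the x axis of slides_yellow and the x axis of tray_white, either way round below 0.3 rad and ((x of jar_blue in the frame of tray_white between -0.096 and -0.074 m and y of jar_blue in the frame of tray_white between -0.011 and 0.011 m and z of jar_blue in the frame of tray_white between 0 and 0.009 m) or (x of jar_blue in the frame of tray_white between 0.074 and 0.096 m and y of jar_blue in the frame of tray_white between -0.011 and 0.011 m and z of jar_blue in the frame of tray_white between 0 and 0.009 m)) and distance of each of bottle_black, slides_green from where it was at the start of the episode below 0.03 m); the robot touches nothing.
It fails at once if one of the things is dropped: it falls freely by more than about 25 mm instead of being set down ((contact force between the fingers and bottle_red below 0.02 N and linear speed of bottle_red above 0.7 m/s) or (contact force between the fingers and slides_blue below 0.02 N and linear speed of slides_blue above 0.7 m/s) or (contact force between the fingers and bottle_white below 0.02 N and linear speed of bottle_white above 0.7 m/s) or (contact force between the fingers and slides_yellow below 0.02 N and linear speed of slides_yellow above 0.7 m/s) or (contact force between the fingers and jar_blue below 0.02 N and linear speed of jar_blue above 0.7 m/s)).
It fails at once if the black-capped bottle or the green slide box, which stay in the stock, is shifted more than 30 mm or tipped (distance of any of bottle_black, slides_green from where it was at the start of the episode above 0.03 m or angle between any of bottle_black, slides_green's own z axis and vertical above 0.35 rad).
It fails at once if the black-lidded jar already in the orange tray is lifted out or tipped (z of jar_black in the frame of tray_orange above 0.02 m or angle between jar_black's own z axis and vertical above 0.35 rad).
It fails at once if one of the things to be kitted is knocked over (angle between any of bottle_red, slides_blue, bottle_white, slides_yellow, jar_blue's own z axis and vertical above 1 rad).
It also fails if it takes over 123 s, if anything falls off the work surface, if the arm or the gripper's body presses on something with over 40 N, if the wrist force passes 120 N, or if a joint passes its speed limit or range.

## Robot

A 7-joint arm with a two-finger parallel gripper is mounted at the origin on the work surface. World frame = base frame: x ahead of the robot, y to its left, z up, the work surface at z = 0. Lengths are in m, angles in rad, forces in N, time in s.
With the tool pointing down it reaches from about 0.425 to 0.95 m from the base axis. Payload 16.7 kg.
Tool frame: the origin (TCP) lies midway between the tips of the shut fingers; the grasp point (between the pads) lies 19 mm behind it; z points along the fingers, y is the direction in which the jaws open and shut (so a half turn about z gives the same grasp; the last joint's range is limited). The gripper opens to 94 mm and grips with 3 to 60 N. Pads are 16 mm wide; open, the fingers measure 119 mm over their backs; the gripper's body (75 mm by 177 mm) begins 78 mm behind the grasp point.
Start: joints at [-1.258, 0.426, 0.074, 1.606, -0.034, 1.111, -0.067], TCP at [0.301, 0.604, 0.205] pointing down, gripper open.
Joint ranges: [-2.85, 2.85], [-0.5, 2.14], [-1.23, 1.37], [0.21, 2.46], [-1.02, 4.16], [0.16, 2.05], [-2.73, 2.73]. Speed limits (rad/s): [1.89, 1.89, 2.39, 2.39, 3.01, 3.01, 3.01].

## Interface

Orientations are given as [roll, pitch, yaw] about the fixed x, y, z axes, in that order (R = Rz(yaw) Ry(pitch) Rx(roll)).
In Python, from plant import ctrl, grab_frame, models gives the robot as it stands. The module is installed in compiled form; this text tells all that it offers.
- The arm moves only by the tool move_arm, never from a script. Its argument "series" is a list of rows, each an object with "linear": the shift along the tool's x, y, z in units of 50 cm (1.0 is 50 cm), a list of three; "twist": the turn, a rotation vector about the tool's x, y, z in units of pi/2 rad (1.0 is pi/2 rad), a list of three. In form: [{"linear": [tx, ty, tz], "twist": [wx, wy, wz]}, ...]. A call has 1 to 20 rows; each row is the pose to reach, as a shift and turn from the pose commanded when the call began, along the tool's axes at that moment; what a row does not reach only later rows make up. A row lasts 1/10 s, in which the tool goes at most 50 mm and 8.59 degrees, less where a joint would pass 70% of its speed; a pose out of reach is approached as far as the arm can. A call with a number of a shift or a turn outside -1 to 1 is refused whole. A call with a gripper value outside its range is refused whole. "jaw" is the closure, from 0 (fully open) to 1 (shut), set as the call begins (left out, the last holds). The fingers move at their own pace and stop on an object; the grip force is fixed at half the most. Time passes only in rows, so rows that repeat a pose let the fingers close. It gives the time, the measured TCP pose, the force and the opening at its end, in the units of the state.
- ctrl.read_state(): the state, without advancing time (a new reading comes with each control period).
- grab_frame(name): name is "scene" or "top" or "wrist"; returns a dict with "img" (400x640x3 uint8, red, green, blue), "K" (3x3 intrinsics, pixels), "distortion" ([k1, k2, p1, p2, k3] as OpenCV has them; the pictures are not rectified), "eye" and "orientation" of the camera in the world. Camera axes: x right, y down, z forward; pixel columns grow to the right and rows downward; lengths in m; the calibration is good to about 2 mm. A picture is of the moment at which its call begins. There is no depth.
- ctrl.job_done(): hands the job in, once; it reports no verdict.
Trained networks look in a picture, given as the dict that the camera call returned (one of the last four; its "shot" number tells which), for a name from the list of things; names that differ only in an ending like _2 or _b are one class to them, and where a whole thing is asked for, a point or a joint stands for the part that bears it (a point fixed in the world has none). Each returns a list of dicts, best first, with "score" (0 to 1); they miss things now and then, are a little off and sometimes report something else, mostly with a low value. They report only what shows in the picture. A call takes as long as a camera call. They do not tell look-alikes from the thing itself.
- models.boxes_of(picture, thing): "centre" ([x, y, z] in m, in the coordinates of the camera as it stood for that picture, good to about 4 mm: the middle of the surface that is visible of it).
- models.regions_of(picture, thing): "region" (400x640 bool, what is visible of it).
- models.mark_of(picture, thing): "centre" ([x, y, z] in m, in the coordinates of the camera as it stood for that picture, good to about 4 mm: a listed point, or the origin of a listed thing).
The state is a dict: "clock": time; "joints": joint angles; "joint_vel": joint speeds; "tau": joint torques, N m; "tcp_pos": TCP position; "eef_rot": TCP orientation; "contact_force": force on the tool from outside, world axes, zero at the start; "ft_torque": the same for the moment, N m; "grip_width": finger opening in m.
Only numpy, scipy, OpenCV 4.12 (cv2) and the standard library are available. Lean on these libraries where they do the work, as an engineer would, in place of code of your own. Each camera call takes 0.05 s, during which the arm holds its last target. There are 200 camera calls.

## Working session

There is one attempt and no reset: what is moved stays moved. The work goes in short steps, Python scripts to look and compute and a tool call to move; the robot and the scene stay as the last step left them, time stands still between calls to the robot, and variables do not carry over. Pictures are saved under pics/ and viewed, about 12 in all and at most 16, crops included, and the job is handed in when it is done.

Besides the shell and the picture viewer there is one more tool, called after "Call:" as name(argument=value, ...) on one line, values as JSON. move_arm: Moves the arm, as the interface text tells. Its arguments: {"type":"object","properties":{"series":{"type":"array"},"jaw":{"type":"number"}},"required":["series"]}

```bash
mkdir -p pics
cat > h.py <<'E'
import numpy as np,cv2
from scipy.spatial.transform import Rotation as R
from plant import ctrl,grab_frame,models
def rot(o):
    o=np.array(o,float)
    return o if o.shape==(3,3) else (R.from_euler('xyz',o).as_matrix() if o.size==3 else R.from_quat(o).as_matrix())
def world(f,p): return rot(f['orientation'])@np.array(p)+np.array(f['eye'])
def proj(f,P):
    M=rot(f['orientation']);c=M.T@(np.array(P)-np.array(f['eye']))
    return cv2.projectPoints(c.reshape(1,3),np.zeros(3),np.zeros(3),np.array(f['K']),np.array(f['distortion']))[0].ravel()
def ray(f,uv,z):
    n=cv2.undistortPoints(np.array(uv,float).reshape(-1,1,2),np.array(f['K']),np.array(f['distortion'])).reshape(-1,2)
    d=np.c_[n,np.ones(len(n))]@rot(f['orientation']).T;e=np.array(f['eye'])
    return e+d*((z-e[2])/d[:,2])[:,None]
def save(f,n): cv2.imwrite('pics/'+n,f['img'][:,:,::-1])
E
python3 - <<'E'
from h import *
s=ctrl.read_state();print(s)
for c in('top','scene'):
    f=grab_frame(c);save(f,c+'0.png');print(c,f['eye'],f['orientation'])
    for t in 'bottle_red bottle_white bottle_black slides_blue slides_yellow slides_green jar_blue jar_black tray_orange tray_white'.split():
        for d in models.mark_of(f,t)[:4]:
            w=world(f,d['centre']);print(t,round(d['score'],2),w.round(3),proj(f,w).round())
E
```

```text
{'clock': 0.0, 'joints': array([-1.25849731,  0.4267147 ,  0.07384801,  1.60660138, -0.03410753,
        1.11082022, -0.06709697]), 'joint_vel': array([ 3.60290269e-05,  1.01610086e-03,  1.07536868e-04,  1.33395711e-03,
        7.34272674e-04,  1.52826449e-04, -1.48492361e-05]), 'tau': array([ 7.52650594e-04, -9.35807633e+01,  3.66726011e+00, -4.54181278e+01,
       -4.86276392e-02,  2.01979402e-02,  1.46812213e-04]), 'tcp_pos': array([0.30057908, 0.6038857 , 0.20478956]), 'eef_rot': array([-3.14031114e+00,  8.56252647e-05,  2.67976451e+00]), 'contact_force': array([-0.43931509,  0.45307183,  0.25665993]), 'ft_torque': array([0.02210291, 0.01927895, 0.03107406]), 'grip_width': 0.09402315994779105}
top [0.37636191 0.04811477 1.08357662] [-3.03943598 -0.02761351 -1.54552142]
bottle_red 0.77 [ 0.551 -0.002  0.002] [332. 174.]
bottle_white 0.67 [0.449 0.058 0.006] [309. 211.]
bottle_black 0.75 [ 0.538 -0.115  0.003] [375. 180.]
slides_blue 0.92 [ 0.638 -0.046  0.004] [350. 142.]
slides_yellow 0.65 [ 0.45  -0.054  0.002] [351. 212.]
slides_green 0.93 [0.643 0.051 0.002] [313. 139.]
jar_bl
[... 511 characters left out ...]
]
bottle_white 0.65 [ 0.453  0.063 -0.   ] [333. 223.]
bottle_black 0.71 [ 0.542 -0.117  0.005] [246. 241.]
slides_blue 0.96 [ 0.641 -0.052 -0.001] [268. 279.]
slides_yellow 0.66 [ 0.45  -0.052 -0.   ] [283. 218.]
slides_yellow 0.24 [ 0.64  -0.051 -0.001] [269. 279.]
slides_green 0.76 [0.64  0.047 0.003] [319. 282.]
jar_blue 0.67 [0.409 0.306 0.006] [441. 217.]
jar_blue 0.61 [0.556 0.11  0.002] [353. 255.]
jar_black 0.89 [ 0.291  0.343 -0.004] [450. 192.]
jar_black 0.78 [0.411 0.305 0.007] [441. 217.]
jar_black 0.71 [ 0.38  0.4  -0.  ] [480. 215.]
jar_black 0.63 [0.312 0.256 0.002] [416. 192.]
tray_orange 0.79 [0.493 0.295 0.001] [439. 243.]
tray_white 0.92 [ 0.501 -0.279 -0.001] [179. 225.]
```

View pics/top0.png

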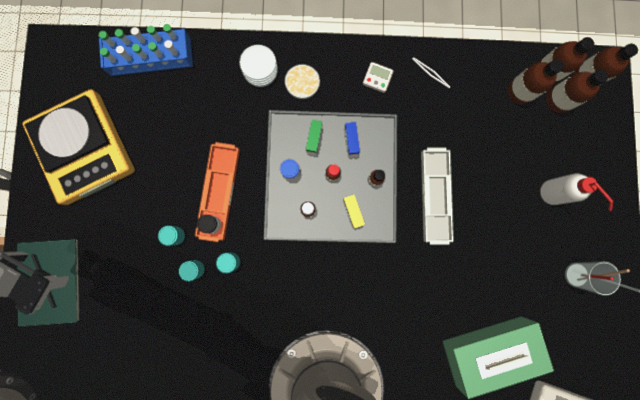

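View pics/scene0.png

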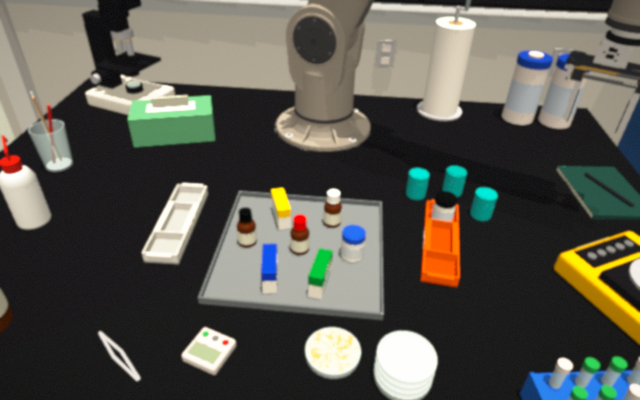

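Top view: stock is red bottle (333,171), white bottle (308,208), black bottle (377,177), blue box (352,138), yellow (354,211), green (314,136) and blue-lidded jar (290,169). The black-lidded jar is at (209,224) in the orange tray, and the turquoise look-alikes are at (171,236), (190,270) and (227,262). The white tray is at (437,196).
Confusables: the red cap could be taken for the squeeze bottle tip (590,185), and the blue lid for the blue rack (145,50) or the blue-lidded canisters in the scene view. I choose the stock ones.

```bash
cat > meas.py <<'E'
from h import *
f=grab_frame('top');im=f['img']
hsv=cv2.cvtColor(im,cv2.COLOR_RGB2HSV)
H,S,V=[hsv[...,i].astype(int) for i in range(3)]
def roi(u,v,r,m):
    k=np.zeros(m.shape,bool);k[max(0,v-r):v+r,u-r:u+r]=1;m=(m&k).astype(np.uint8)
    n,l,st,c=cv2.connectedComponentsWithStats(m);i=1+np.argmax(st[1:,4]);return l==i
def pts(m,z): v,u=np.nonzero(m);return ray(f,np.c_[u,v],z)
def rect(m,z):
    P=pts(m,z)[:,:2].astype(np.float32);(c,s,a)=cv2.minAreaRect(P)
    b=cv2.boxPoints((c,s,a));e=max((b[1]-b[0],b[2]-b[1]),key=np.linalg.norm)
    return np.round(c,4),np.round(s,3),round(np.degrees(np.arctan(e[1]/e[0])),1)
if __name__=='__main__':
    for n,uv,r,m,z in [('red',(333,171),12,((H<8)|(H>172))&(S>150)&(V>110),.087),('white',(308,208),12,(S<60)&(V>190),.087),('blackb',(377,177),14,(V<45),.087),
      ('jarblue',(290,169),16,(H>105)&(H<128)&(S>120),.065),('jarblack',(209,224),16,(V<60),.066)]:
        k=roi(*uv,r,m);P=pts(k,z);print(n,k.sum(),P.mean(0).round(4),np.ptp(P,0).round(3))
    for n,uv,h0,h1 in [('blue',(352,138),108,130),('yellow',(354,211),22,35),('green',(314,136),50,80)]:
        k=roi(*uv,24,(H>h0)&(H<h1)&(S>120));print(n,k.sum(),rect(k,.058))
    k=roi(218,191,60,(H>4)&(H<16)&(S>150));print('or',rect(k,.025))
    k=roi(437,196,60,(V>120)&(S<60)&(np.arange(640)[None,:]>410));print('wh',rect(k,.025))
    cv2.imwrite('pics/crop0.png',cv2.resize(im[100:260,180:470][:,:,::-1],None,fx=2.7,fy=2.7,interpolation=cv2.INTER_CUBIC))
E
python3 meas.py
```

```text
red 113 [5.461e-01 4.000e-04 8.700e-02] [0.028 0.03  0.   ]
white 100 [0.4517 0.0602 0.087 ] [0.025 0.027 0.   ]
blackb 71 [ 0.5357 -0.1124  0.087 ] [0.025 0.025 0.   ]
jarblue 268 [0.5506 0.1084 0.065 ] [0.043 0.043 0.   ]
jarblack 386 [0.4093 0.3157 0.066 ] [0.076 0.059 0.   ]
blue 333 (array([ 0.6362, -0.0479]), array([0.081, 0.028]), np.float32(9.1))
yellow 346 (array([ 0.4486, -0.0553]), array([0.078, 0.028]), np.float32(20.3))
green 305 (array([0.6384, 0.05  ]), array([0.025, 0.08 ]), np.float32(-9.0))
or (array([0.4929, 0.294 ]), array([0.079, 0.255]), np.float32(-6.8))
wh (array([ 0.498 , -0.2766]), array([0.252, 0.075]), np.float32(1.7))
```

View pics/crop0.png

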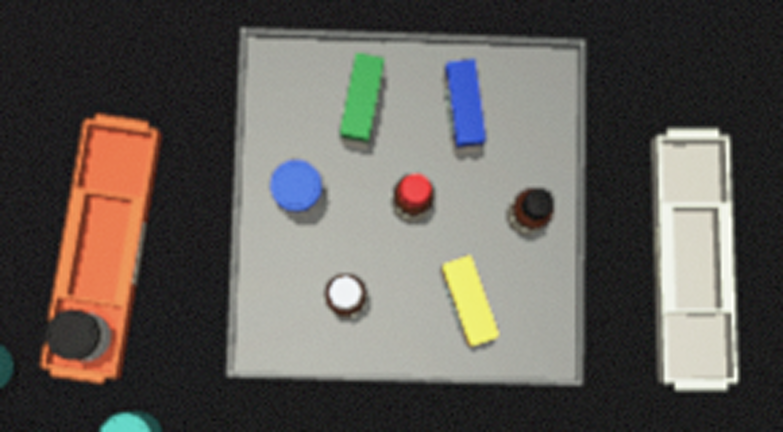

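```bash
cat > go.py <<'E'
import sys
from h import *
def go(wps):
    s=ctrl.read_state();p0=s['tcp_pos'];R0=rot(s['eef_rot'])
    print('t',round(s['clock'],1),'p',p0.round(4),'yaw',np.degrees(s['eef_rot'][2]).round(1),'grip',s['grip_width'].round(4))
    for w in wps:
        x,y,z,th=w
        l=R0.T@(np.array([x,y,z])-p0)/.5
        t=R.from_matrix(R0.T@R.from_euler('xyz',[np.pi,0,np.pi+np.radians(th)]).as_matrix()).as_rotvec()/(np.pi/2)
        print(w,l.round(4).tolist(),t.round(4).tolist(),'dist',np.linalg.norm(np.array([x,y,z])-p0).round(3))
if __name__=='__main__': go([list(map(float,a.split(','))) for a in sys.argv[1:]])
E
python3 go.py .549,.0,.22,0
```

```text
Traceback (most recent call last):
  File "go.py", line 11, in <module>
    if __name__=='__main__': go([list(map(float,a.split(','))) for a in sys.argv[1:]])
                             ~~^^^^^^^^^^^^^^^^^^^^^^^^^^^^^^^^^^^^^^^^^^^^^^^^^^^^^^^
  File "go.py", line 5, in go
    print('t',round(s['clock'],1),'p',p0.round(4),'yaw',np.degrees(s['eef_rot'][2]).round(1),'grip',s['grip_width'].round(4))
                                                                                                    ^^^^^^^^^^^^^^^^^^^^^
AttributeError: 'float' object has no attribute 'round'
```

```bash
sed -i "s/s\['grip_width'\].round(4)/round(s['grip_width'],4)/" go.py; python3 go.py .549,.0,.22,0
```

```text
t 1.1 p [0.3007 0.6042 0.2055] yaw 153.5 grip 0.0943
[0.549, 0.0, 0.22, 0.0] [-0.983, -0.8607, -0.0291] [-0.0, -0.0, -0.294] dist 0.653
```

Call:
move_arm(series=[{"linear": [-0.983, -0.861, -0.029], "twist": [0, 0, -0.294]}, {"linear": [-0.983, -0.861, -0.029], "twist": [0, 0, -0.294]}, {"linear": [-0.983, -0.861, -0.029], "twist": [0, 0, -0.294]}, {"linear": [-0.983, -0.861, -0.029], "twist": [0, 0, -0.294]}, {"linear": [-0.983, -0.861, -0.029], "twist": [0, 0, -0.294]}, {"linear": [-0.983, -0.861, -0.029], "twist": [0, 0, -0.294]}, {"linear": [-0.983, -0.861, -0.029], "twist": [0, 0, -0.294]}, {"linear": [-0.983, -0.861, -0.029], "twist": [0, 0, -0.294]}, {"linear": [-0.983, -0.861, -0.029], "twist": [0, 0, -0.294]}, {"linear": [-0.983, -0.861, -0.029], "twist": [0, 0, -0.294]}, {"linear": [-0.983, -0.861, -0.029], "twist": [0, 0, -0.294]}, {"linear": [-0.983, -0.861, -0.029], "twist": [0, 0, -0.294]}, {"linear": [-0.983, -0.861, -0.029], "twist": [0, 0, -0.294]}, {"linear": [-0.983, -0.861, -0.029], "twist": [0, 0, -0.294]}, {"linear": [-0.983, -0.861, -0.029], "twist": [0, 0, -0.294]}, {"linear": [-0.983, -0.861, -0.029], "twist": [0, 0, -0.294]}, {"linear": [-0.983, -0.861, -0.029], "twist": [0, 0, -0.294]}, {"linear": [-0.983, -0.861, -0.029], "twist": [0, 0, -0.294]}], jaw=0.2)

```text
clock: 2.95
tcp_pos: [0.5487, 0.0011, 0.22]
eef_rot: [3.141, -0.0, -3.14]
contact_force: [0.5, 0.5, -0.1]
grip_width: 0.0754
```

Run:
```python
from h import *
from go import go
f=grab_frame('wrist');save(f,'w1.png');print(f['eye'],f['orientation'])
for t in 'bottle_red bottle_white slides_blue slides_yellow jar_blue slides_green bottle_black'.split():
    for d in models.mark_of(f,t)[:2]:
        w=world(f,d['centre']);print(t,round(d['score'],2),w.round(4),proj(f,w).round())
go([(.549,0,.067,0)])
```

```text
[4.66155296e-01 2.05479677e-04 3.99750464e-01] [ 2.85482927e+00 -7.34413641e-04  1.57280885e+00]
bottle_red 0.95 [ 0.551  -0.0022  0.0026] [316. 179.]
bottle_white 0.97 [0.4499 0.0576 0.0026] [361. 105.]
slides_blue 0.92 [ 0.6404 -0.0481  0.0007] [286. 236.]
slides_yellow 0.59 [ 0.4547 -0.058   0.0023] [274. 108.]
jar_blue 0.77 [0.5546 0.1078 0.0012] [392. 182.]
bottle_black 0.85 [ 0.5401 -0.1174  0.0038] [235. 172.]
t 3.4 p [ 5.489e-01 -1.000e-04  2.200e-01] yaw -180.0 grip 0.0753
(0.549, 0, 0.067, 0) [-0.0002, 0.0002, 0.306] [-0.0, -0.0, 0.0] dist 0.153
```

View pics/w1.png

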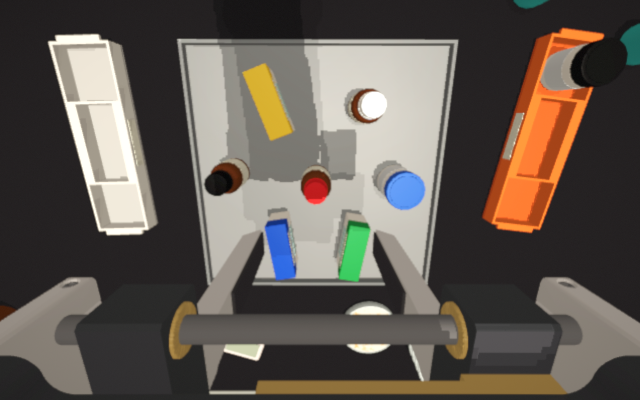

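Run:
```python
import meas; from meas import *
f=grab_frame('wrist');meas.f=f;hsv=cv2.cvtColor(f['img'],cv2.COLOR_RGB2HSV)
H,S,V=[hsv[...,i].astype(int) for i in range(3)]
for n,uv,r,m,z in [('red',(316,190),18,((H<6)|(H>172))&(S>150)&(V>190),.087),('white',(372,105),20,(S<60)&(V>190),.087),('jarblue',(404,190),28,(H>105)&(H<128)&(S>120)&(V>180),.065)]:
    k=roi(*uv,r,m);P=pts(k,z);print(n,k.sum(),((P.max(0)+P.min(0))/2).round(4),P.mean(0).round(4),np.ptp(P,0).round(3))
for n,uv,r,h0,h1,v0 in [('blue',(283,250),32,108,130,150),('yellow',(268,101),45,20,35,90)]:
    k=roi(*uv,r,(H>h0)&(H<h1)&(S>120)&(V>v0));print(n,k.sum(),rect(k,.058))
yy,xx=np.mgrid[:400,:640]
k=roi(540,140,120,(H>4)&(H<16)&(S>150)&(xx>480));print('or',rect(k,.025))
k=roi(105,135,110,(S<60)&(V>150)&(xx<160)&(yy<240));print('wh',rect(k,.025))
# divider/corner checks drawn from assumed poses
im=f['img'].copy()
for c,th in [((.495,.296),-6.8),((.499,-.280),1.7)]:
    a=np.radians(th);M=np.array([[np.cos(a),-np.sin(a)],[np.sin(a),np.cos(a)]])
    for cx,sx,sy in [(-.085,.032,.032),(.085,.032,.032),(0,.05,.023)]:
        q=np.array([proj(f,[*(np.array(c)+M@np.array([cx+i*sx,j*sy])),.025]) for i,j in((-1,-1),(-1,1),(1,1),(1,-1))])
        cv2.polylines(im,[q.round().astype(int)],True,(255,0,255),1)
a=cv2.resize(im[20:250,30:180],None,fx=2.5,fy=2.5);b=cv2.resize(im[20:250,470:620],None,fx=2.5,fy=2.5)
cv2.imwrite('pics/tr.png',np.hstack([a,b])[:,:,::-1])
```

```text
red 329 [ 0.5494 -0.0024  0.087 ] [ 0.5495 -0.0027  0.087 ] [0.024 0.022 0.   ]
white 1092 [0.4537 0.0557 0.087 ] [0.4531 0.0607 0.087 ] [0.039 0.043 0.   ]
jarblue 1098 [0.5517 0.1068 0.065 ] [0.5517 0.107  0.065 ] [0.045 0.046 0.   ]
blue 1129 (array([ 0.6385, -0.0492]), array([0.08 , 0.028]), np.float32(8.8))
yellow 1839 (array([ 0.4499, -0.0566]), array([0.08 , 0.029]), np.float32(20.3))
or (array([0.4933, 0.2874]), array([0.089, 0.256]), np.float32(-7.1))Traceback (most recent call last):
  File "<stdin>", line 10, in <module>
  File "meas.py", line 7, in roi
    n,l,st,c=cv2.connectedComponentsWithStats(m);i=1+np.argmax(st[1:,4]);return l==i
                                                     ~~~~~~~~~^^^^^^^^^^
    return _wrapfunc(a, 'argmax', axis=axis, out=out, **kwds)
    return bound(*args, **kwds)
ValueError: attempt to get argmax of an empty sequence
```

```bash
python3 - <<'E'
from h import *
f=grab_frame('wrist')
im=f['img'].copy()
for c,th in [((.495,.296),-6.8),((.499,-.280),1.7)]:
    a=np.radians(th);M=np.array([[np.cos(a),-np.sin(a)],[np.sin(a),np.cos(a)]])
    for cx,sx,sy in [(-.085,.032,.032),(.085,.032,.032),(0,.05,.023)]:
        q=np.array([proj(f,[*(np.array(c)+M@np.array([cx+i*sx,j*sy])),.025]) for i,j in((-1,-1),(-1,1),(1,1),(1,-1))])
        cv2.polylines(im,[q.round().astype(int)],True,(255,0,255),1)
a=cv2.resize(im[20:250,30:180],None,fx=2.5,fy=2.5);b=cv2.resize(im[20:250,470:620],None,fx=2.5,fy=2.5)
cv2.imwrite('pics/tr.png',np.hstack([a,b])[:,:,::-1])
E
python3 go.py .549,-.001,.068,0
```

```text
t 3.5 p [ 5.49e-01 -2.00e-04  2.20e-01] yaw 180.0 grip 0.0751
[0.549, -0.001, 0.068, 0.0] [-0.0001, -0.0016, 0.304] [-0.0, 0.0, -0.0001] dist 0.152
```

View pics/tr.png

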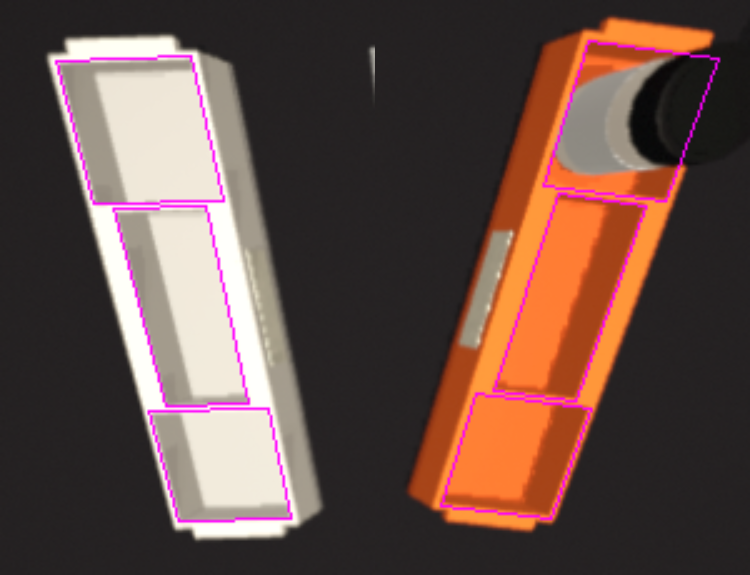

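Overlay check: the assumed tray compartments (magenta) lie on the real openings within 1–2 mm. Next I lower onto the red cap.

Call:
move_arm(series=[{"linear": [0, -0.002, 0.08], "twist": [0, 0, 0]}, {"linear": [0, -0.002, 0.16], "twist": [0, 0, 0]}, {"linear": [0, -0.002, 0.23], "twist": [0, 0, 0]}, {"linear": [0, -0.002, 0.28], "twist": [0, 0, 0]}, {"linear": [0, -0.002, 0.304], "twist": [0, 0, 0]}, {"linear": [0, -0.002, 0.304], "twist": [0, 0, 0]}, {"linear": [0, -0.002, 0.304], "twist": [0, 0, 0]}])

```text
clock: 4.2
tcp_pos: [0.5495, -0.0012, 0.0689]
eef_rot: [3.142, 0.001, 3.141]
contact_force: [0.4, -0.4, 0.7]
grip_width: 0.0753
```

Call:
move_arm(series=[{"linear": [0, 0, 0], "twist": [0, 0, 0]}, {"linear": [0, 0, 0], "twist": [0, 0, 0]}, {"linear": [0, 0, 0], "twist": [0, 0, 0]}, {"linear": [0, 0, 0], "twist": [0, 0, 0]}, {"linear": [0, 0, 0], "twist": [0, 0, 0]}, {"linear": [0, 0, 0], "twist": [0, 0, 0]}, {"linear": [0, 0, 0], "twist": [0, 0, 0]}, {"linear": [0, 0, 0], "twist": [0, 0, 0]}], jaw=1)

```text
clock: 5.0
tcp_pos: [0.5489, -0.0012, 0.068]
eef_rot: [-3.142, -0.0, 3.141]
contact_force: [0.5, 0.2, -0.4]
grip_width: 0.0263
```

```bash
python3 go.py .549,-.001,.2,0 .579,.286,.2,0 .579,.286,.069,0
```

```text
t 5.0 p [ 0.5489 -0.0012  0.068 ] yaw 180.0 grip 0.0263
[0.549, -0.001, 0.2, 0.0] [-0.0002, 0.0004, -0.2641] [-0.0, -0.0001, -0.0001] dist 0.132
[0.579, 0.286, 0.2, 0.0] [-0.0601, 0.5744, -0.2641] [-0.0, -0.0001, -0.0001] dist 0.318
[0.579, 0.286, 0.069, 0.0] [-0.0601, 0.5744, -0.0021] [-0.0, -0.0001, -0.0001] dist 0.289
```

Call:
move_arm(series=[{"linear": [0, 0, -0.03], "twist": [0, 0, 0]}, {"linear": [0, 0, -0.09], "twist": [0, 0, 0]}, {"linear": [0, 0, -0.16], "twist": [0, 0, 0]}, {"linear": [0, 0.02, -0.22], "twist": [0, 0, 0]}, {"linear": [-0.01, 0.07, -0.25], "twist": [0, 0, 0]}, {"linear": [-0.02, 0.14, -0.264], "twist": [0, 0, 0]}, {"linear": [-0.03, 0.22, -0.264], "twist": [0, 0, 0]}, {"linear": [-0.04, 0.3, -0.264], "twist": [0, 0, 0]}, {"linear": [-0.05, 0.38, -0.264], "twist": [0, 0, 0]}, {"linear": [-0.06, 0.45, -0.264], "twist": [0, 0, 0]}, {"linear": [-0.06, 0.51, -0.264], "twist": [0, 0, 0]}, {"linear": [-0.06, 0.55, -0.264], "twist": [0, 0, 0]}, {"linear": [-0.06, 0.574, -0.264], "twist": [0, 0, 0]}, {"linear": [-0.06, 0.574, -0.24], "twist": [0, 0, 0]}, {"linear": [-0.06, 0.574, -0.2], "twist": [0, 0, 0]}, {"linear": [-0.06, 0.574, -0.15], "twist": [0, 0, 0]}, {"linear": [-0.06, 0.574, -0.1], "twist": [0, 0, 0]}, {"linear": [-0.06, 0.574, -0.06], "twist": [0, 0, 0]}, {"linear": [-0.06, 0.574, -0.06], "twist": [0, 0, 0]}])

```text
clock: 6.9
tcp_pos: [0.5775, 0.2829, 0.0948]
eef_rot: [-3.138, -0.004, 3.14]
contact_force: [-0.2, 0.9, -0.4]
grip_width: 0.0265
```

```bash
python3 go.py .579,.286,.0695,0
python3 - <<'E'
from h import *
f=grab_frame('wrist');g=grab_frame('scene')
cv2.imwrite('pics/c2.png',np.hstack([f['img'],cv2.resize(g['img'][150:350,320:640],(640,400))])[:,:,::-1][:,::1]); 
a=cv2.imread('pics/c2.png');cv2.imwrite('pics/c2.png',cv2.resize(a,(800,250)))
E
```

```text
t 6.9 p [0.5775 0.2829 0.0948] yaw 179.9 grip 0.0265
[0.579, 0.286, 0.0695, 0.0] [-0.0031, 0.0064, 0.0507] [-0.0021, -0.0025, -0.0012] dist 0.026
```

View pics/c2.png

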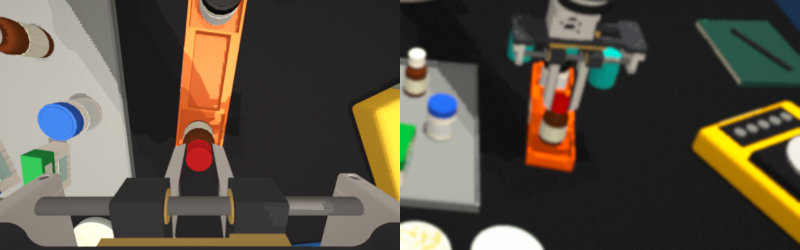

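Call:
move_arm(series=[{"linear": [0, 0, 0.015], "twist": [0, 0, 0]}, {"linear": [0, 0, 0.03], "twist": [0, 0, 0]}, {"linear": [0, 0, 0.042], "twist": [0, 0, 0]}, {"linear": [0, 0, 0.05], "twist": [0, 0, 0]}, {"linear": [0, 0, 0.055], "twist": [0, 0, 0]}, {"linear": [0, 0, 0.058], "twist": [0, 0, 0]}, {"linear": [0, 0, 0.058], "twist": [0, 0, 0]}, {"linear": [0, 0, 0.058], "twist": [0, 0, 0]}])

```text
clock: 7.8
tcp_pos: [0.579, 0.2859, 0.0691]
eef_rot: [3.141, 0.0, -3.142]
contact_force: [0.4, -0.8, -0.8]
grip_width: 0.0267
```

Call:
move_arm(series=[{"linear": [0, 0, 0.001], "twist": [0, 0, 0]}, {"linear": [0, 0, 0.002], "twist": [0, 0, 0]}, {"linear": [0, 0, 0.002], "twist": [0, 0, 0]}])

```text
clock: 8.1
tcp_pos: [0.5795, 0.2859, 0.0689]
eef_rot: [3.141, 0.001, 3.141]
contact_force: [-1.9, -2.2, 10.5]
grip_width: 0.0263
```

Contact (10 N up). Now release, lift and fetch the blue box.

Call:
move_arm(series=[{"linear": [0, 0, 0], "twist": [0, 0, 0]}, {"linear": [0, 0, 0], "twist": [0, 0, 0]}, {"linear": [0, 0, 0], "twist": [0, 0, 0]}, {"linear": [0, 0, -0.03], "twist": [0, 0, 0]}, {"linear": [0, 0, -0.1], "twist": [0, 0, 0]}, {"linear": [0, 0, -0.18], "twist": [0, 0, 0]}, {"linear": [0, 0, -0.26], "twist": [0, 0, 0]}, {"linear": [-0.06, -0.33, -0.26], "twist": [0, 0, 0.1]}, {"linear": [-0.118, -0.67, -0.26], "twist": [0, 0, 0.1]}, {"linear": [-0.118, -0.67, -0.26], "twist": [0, 0, 0.1]}, {"linear": [-0.118, -0.67, -0.26], "twist": [0, 0, 0.1]}, {"linear": [-0.118, -0.67, -0.26], "twist": [0, 0, 0.1]}, {"linear": [-0.118, -0.67, -0.26], "twist": [0, 0, 0.1]}, {"linear": [-0.118, -0.67, -0.26], "twist": [0, 0, 0.1]}, {"linear": [-0.118, -0.67, -0.26], "twist": [0, 0, 0.1]}, {"linear": [-0.118, -0.67, -0.26], "twist": [0, 0, 0.1]}, {"linear": [-0.118, -0.67, -0.26], "twist": [0, 0, 0.1]}], jaw=0.45)

```text
clock: 9.8
tcp_pos: [0.638, -0.0478, 0.1984]
eef_rot: [3.141, 0.0, 2.986]
contact_force: [0.4, 0.2, -0.0]
grip_width: 0.0514
```

```bash
python3 go.py .638,-.049,.031,9
python3 - <<'E'
from h import *
g=grab_frame('scene');t=grab_frame('top')
cv2.imwrite('pics/c3.png',np.hstack([cv2.resize(g['img'][150:350,320:640],(480,300)),cv2.resize(t['img'][120:260,160:310],(320,300))])[:,:,::-1])
E
```

```text
t 9.8 p [ 0.638  -0.0478  0.1984] yaw 171.1 grip 0.0514
[0.638, -0.049, 0.031, 9.0] [-0.0004, -0.0026, 0.3349] [0.0004, 0.0001, -0.1992] dist 0.167
```

View pics/c3.png

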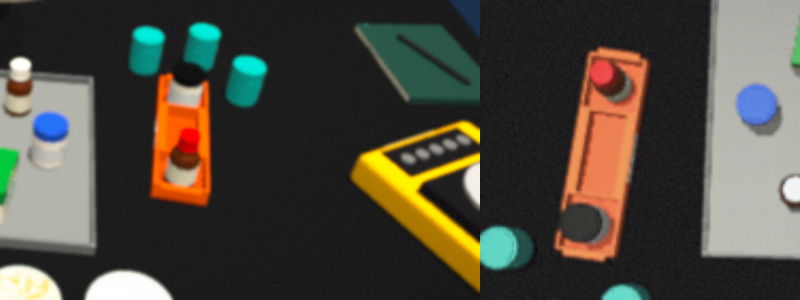

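Red bottle stands in the far orange compartment at (185,165), upright, and the black-lidded jar is undisturbed. Twist sign is the other way: correct by −0.2.

Call:
move_arm(series=[{"linear": [0, 0, 0], "twist": [0, 0, -0.1]}, {"linear": [0, 0, 0.08], "twist": [0, 0, -0.2]}, {"linear": [0, 0, 0.16], "twist": [0, 0, -0.2]}, {"linear": [0, 0, 0.18], "twist": [0, 0, -0.2]}, {"linear": [0, 0, 0.25], "twist": [0, 0, -0.2]}, {"linear": [0, 0, 0.31], "twist": [0, 0, -0.2]}, {"linear": [0, 0, 0.334], "twist": [0, 0, -0.2]}, {"linear": [0, 0, 0.334], "twist": [0, 0, -0.2]}, {"linear": [0, 0, 0.334], "twist": [0, 0, -0.2]}])

```text
clock: 10.8
tcp_pos: [0.6389, -0.049, 0.0325]
eef_rot: [-3.141, 0.001, -2.985]
contact_force: [0.7, 0.1, 0.3]
grip_width: 0.0515
```

Call:
move_arm(series=[{"linear": [0, 0, 0], "twist": [0, 0, 0]}, {"linear": [0, 0, 0], "twist": [0, 0, 0]}, {"linear": [0, 0, 0], "twist": [0, 0, 0]}, {"linear": [0, 0, 0], "twist": [0, 0, 0]}, {"linear": [0, 0, 0], "twist": [0, 0, 0]}, {"linear": [0, 0, 0], "twist": [0, 0, 0]}], jaw=1)

```text
clock: 11.4
tcp_pos: [0.6383, -0.0492, 0.0317]
eef_rot: [3.142, 0.001, -2.985]
contact_force: [-1.3, -0.5, 7.4]
grip_width: 0.0278
```

```bash
python3 go.py .638,-.049,.175,9 .495,.296,.175,-6.8 .495,.296,.032,-6.8
```

```text
t 11.4 p [ 0.6383 -0.0492  0.0317] yaw -171.0 grip 0.0278
[0.638, -0.049, 0.175, 9.0] [0.0003, 0.0005, -0.2866] [0.0, 0.0005, -0.0001] dist 0.143
[0.495, 0.296, 0.175, -6.8] [0.175, 0.7267, -0.2868] [0.0001, 0.0005, 0.1755] dist 0.4
[0.495, 0.296, 0.032, -6.8] [0.1752, 0.7267, -0.0008] [0.0001, 0.0005, 0.1755] dist 0.374
```

Call:
move_arm(series=[{"linear": [0, 0, -0.03], "twist": [0, 0, 0]}, {"linear": [0, 0, -0.09], "twist": [0, 0, 0]}, {"linear": [0, 0, -0.16], "twist": [0, 0, 0]}, {"linear": [0.005, 0.02, -0.22], "twist": [0, 0, 0.01]}, {"linear": [0.017, 0.07, -0.26], "twist": [0, 0, 0.03]}, {"linear": [0.034, 0.14, -0.286], "twist": [0, 0, 0.05]}, {"linear": [0.053, 0.22, -0.286], "twist": [0, 0, 0.08]}, {"linear": [0.072, 0.3, -0.286], "twist": [0, 0, 0.1]}, {"linear": [0.092, 0.38, -0.286], "twist": [0, 0, 0.12]}, {"linear": [0.111, 0.46, -0.286], "twist": [0, 0, 0.14]}, {"linear": [0.13, 0.54, -0.286], "twist": [0, 0, 0.16]}, {"linear": [0.15, 0.62, -0.286], "twist": [0, 0, 0.176]}, {"linear": [0.164, 0.68, -0.286], "twist": [0, 0, 0.176]}, {"linear": [0.172, 0.715, -0.286], "twist": [0, 0, 0.176]}, {"linear": [0.175, 0.727, -0.28], "twist": [0, 0, 0.176]}, {"linear": [0.175, 0.727, -0.24], "twist": [0, 0, 0.176]}, {"linear": [0.175, 0.727, -0.19], "twist": [0, 0, 0.176]}, {"linear": [0.175, 0.727, -0.13], "twist": [0, 0, 0.176]}, {"linear": [0.175, 0.727, -0.08], "twist": [0, 0, 0.176]}, {"linear": [0.175, 0.727, -0.08], "twist": [0, 0, 0.176]}])

```text
clock: 13.4
tcp_pos: [0.4935, 0.2939, 0.0685]
eef_rot: [-3.138, -0.003, 3.021]
contact_force: [-0.2, 0.8, -1.7]
grip_width: 0.0277
```

Run:
```python
from h import *
from go import go
f=grab_frame('wrist');f=grab_frame('wrist');save(f,'c4.png')
go([(.495,.296,.032,-6.8)])
```

```text
t 13.5 p [0.4952 0.2953 0.0716] yaw 173.1 grip 0.0274
(0.495, 0.296, 0.032, -6.8) [0.0005, 0.0013, 0.0792] [-0.0004, -0.0, -0.0012] dist 0.04
```

View pics/c4.png

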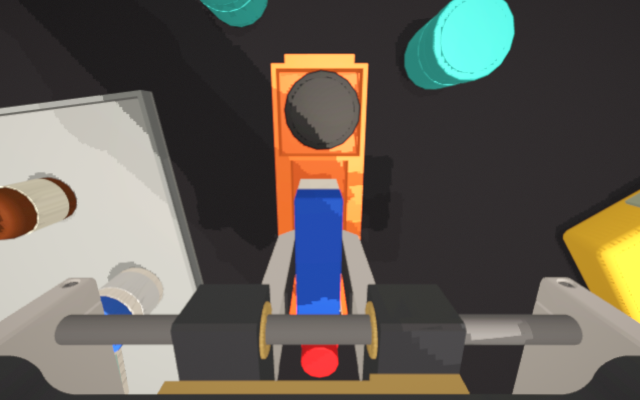

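The wrist view shows the blue box over the orange middle compartment, lined up at (318,260). Now lower it.

Call:
move_arm(series=[{"linear": [0, 0.001, 0.02], "twist": [0, 0, 0]}, {"linear": [0, 0.001, 0.04], "twist": [0, 0, 0]}, {"linear": [0, 0.001, 0.058], "twist": [0, 0, 0]}, {"linear": [0, 0.001, 0.07], "twist": [0, 0, 0]}, {"linear": [0, 0.001, 0.076], "twist": [0, 0, 0]}, {"linear": [0, 0.001, 0.078], "twist": [0, 0, 0]}, {"linear": [0, 0.001, 0.079], "twist": [0, 0, 0]}, {"linear": [0, 0.001, 0.079], "twist": [0, 0, 0]}])

```text
clock: 14.3
tcp_pos: [0.4944, 0.2963, 0.0323]
eef_rot: [-3.141, -0.001, 3.022]
contact_force: [-8.2, -4.9, 20.7]
grip_width: 0.0276
```

Call:
move_arm(series=[{"linear": [0, 0, -0.001], "twist": [0, 0, 0]}, {"linear": [0, 0, -0.001], "twist": [0, 0, 0]}, {"linear": [0, 0, -0.001], "twist": [0, 0, 0]}, {"linear": [0, 0, -0.001], "twist": [0, 0, 0]}, {"linear": [0, 0, -0.03], "twist": [0, 0, 0]}, {"linear": [0, 0, -0.1], "twist": [0, 0, 0]}, {"linear": [0, 0, -0.2], "twist": [0, 0, 0]}, {"linear": [0, 0, -0.3], "twist": [0, 0, 0]}, {"linear": [0, 0, -0.32], "twist": [0, 0, 0]}, {"linear": [0, 0, -0.32], "twist": [0, 0, 0]}], jaw=0.45)

```text
clock: 15.3
tcp_pos: [0.4956, 0.2973, 0.1942]
eef_rot: [3.138, 0.003, 3.022]
contact_force: [0.5, 0.6, -0.5]
grip_width: 0.0516
```

Run:
```python
from h import *
from go import go
f=grab_frame('wrist')
for t in('slides_blue','bottle_white','jar_blue'):
    for d in models.mark_of(f,t)[:2]: print(t,round(d['score'],2),world(f,d['centre']).round(4))
save(f,'c5.png')
go([(.452,.059,.19,0),(.452,.059,.068,0)])
```

```text
slides_blue 0.94 [0.4971 0.2973 0.0074]
slides_blue 0.15 [ 0.4956  0.2947 -0.0009]
bottle_white 0.85 [0.4497 0.059  0.0043]
t 15.5 p [0.4939 0.2962 0.1899] yaw 173.2 grip 0.0518
(0.452, 0.059, 0.19, 0) [0.0267, -0.481, 0.0008] [-0.0011, -0.0012, -0.076] dist 0.241
(0.452, 0.059, 0.068, 0) [0.0263, -0.4805, 0.2448] [-0.0011, -0.0012, -0.076] dist 0.27
```

View pics/c5.png

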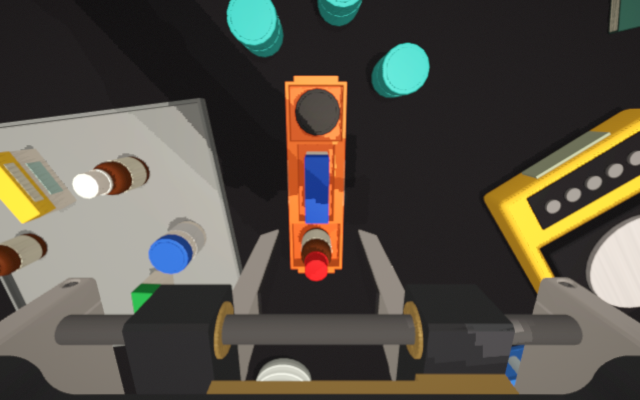

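Orange kit: blue box at (316,187), red bottle at (316,250), black-lidded jar at (318,110), all upright. Next: the white-capped bottle.

Call:
move_arm(series=[{"linear": [0.027, -0.481, 0], "twist": [0, 0, -0.076]}, {"linear": [0.027, -0.481, 0], "twist": [0, 0, -0.076]}, {"linear": [0.027, -0.481, 0], "twist": [0, 0, -0.076]}, {"linear": [0.027, -0.481, 0], "twist": [0, 0, -0.076]}, {"linear": [0.027, -0.481, 0], "twist": [0, 0, -0.076]}, {"linear": [0.027, -0.481, 0], "twist": [0, 0, -0.076]}, {"linear": [0.027, -0.481, 0], "twist": [0, 0, -0.076]}, {"linear": [0.027, -0.481, 0.08], "twist": [0, 0, -0.076]}, {"linear": [0.027, -0.481, 0.15], "twist": [0, 0, -0.076]}, {"linear": [0.027, -0.481, 0.21], "twist": [0, 0, -0.076]}, {"linear": [0.027, -0.481, 0.243], "twist": [0, 0, -0.076]}, {"linear": [0.027, -0.481, 0.243], "twist": [0, 0, -0.076]}, {"linear": [0.027, -0.481, 0.243], "twist": [0, 0, -0.076]}])

```text
clock: 16.8
tcp_pos: [0.4526, 0.0601, 0.0698]
eef_rot: [-3.141, -0.001, -3.14]
contact_force: [0.4, -0.4, 0.3]
grip_width: 0.0516
```

Call:
move_arm(series=[{"linear": [0, 0, 0], "twist": [0, 0, 0]}, {"linear": [0, 0, 0], "twist": [0, 0, 0]}, {"linear": [0, 0, 0], "twist": [0, 0, 0]}, {"linear": [0, 0, 0], "twist": [0, 0, 0]}, {"linear": [0, 0, 0], "twist": [0, 0, 0]}, {"linear": [0, 0, 0], "twist": [0, 0, 0]}], jaw=1)

```text
clock: 17.4
tcp_pos: [0.4531, 0.0596, 0.0705]
eef_rot: [3.141, 0.001, 3.141]
contact_force: [-1.1, -0.8, 7.6]
grip_width: 0.0264
```

```bash
python3 go.py .452,.059,.2,0 .414,-.2825,.2,0 .414,-.2825,.069,0
```

```text
t 17.4 p [0.4531 0.0596 0.0705] yaw 180.0 grip 0.0264
[0.452, 0.059, 0.2, 0.0] [0.002, -0.0011, -0.2591] [0.0003, 0.0006, -0.0001] dist 0.13
[0.414, -0.2825, 0.2, 0.0] [0.0778, -0.6841, -0.2594] [0.0003, 0.0006, -0.0001] dist 0.368
[0.414, -0.2825, 0.069, 0.0] [0.0781, -0.6842, 0.0026] [0.0003, 0.0006, -0.0001] dist 0.344
```

Call:
move_arm(series=[{"linear": [0, 0, -0.03], "twist": [0, 0, 0]}, {"linear": [0, 0, -0.09], "twist": [0, 0, 0]}, {"linear": [0, 0, -0.16], "twist": [0, 0, 0]}, {"linear": [0.002, -0.02, -0.22], "twist": [0, 0, 0]}, {"linear": [0.008, -0.07, -0.25], "twist": [0, 0, 0]}, {"linear": [0.016, -0.14, -0.26], "twist": [0, 0, 0]}, {"linear": [0.025, -0.22, -0.26], "twist": [0, 0, 0]}, {"linear": [0.034, -0.3, -0.26], "twist": [0, 0, 0]}, {"linear": [0.043, -0.38, -0.26], "twist": [0, 0, 0]}, {"linear": [0.052, -0.46, -0.26], "twist": [0, 0, 0]}, {"linear": [0.061, -0.54, -0.26], "twist": [0, 0, 0]}, {"linear": [0.069, -0.61, -0.26], "twist": [0, 0, 0]}, {"linear": [0.075, -0.66, -0.26], "twist": [0, 0, 0]}, {"linear": [0.078, -0.684, -0.25], "twist": [0, 0, 0]}, {"linear": [0.078, -0.684, -0.2], "twist": [0, 0, 0]}, {"linear": [0.078, -0.684, -0.15], "twist": [0, 0, 0]}, {"linear": [0.078, -0.684, -0.1], "twist": [0, 0, 0]}, {"linear": [0.078, -0.684, -0.06], "twist": [0, 0, 0]}, {"linear": [0.078, -0.684, -0.06], "twist": [0, 0, 0]}, {"linear": [0.078, -0.684, -0.06], "twist": [0, 0, 0]}])

```text
clock: 19.4
tcp_pos: [0.4134, -0.2827, 0.1003]
eef_rot: [-3.142, -0.001, 3.141]
contact_force: [0.5, -0.2, -0.9]
grip_width: 0.026
```

```bash
python3 go.py .414,-.2825,.0715,0
python3 - <<'E'
from h import *
f=grab_frame('wrist');save(f,'c6.png')
E
```

```text
t 19.4 p [ 0.4134 -0.2827  0.1003] yaw 180.0 grip 0.026
[0.414, -0.2825, 0.0715, 0.0] [-0.0012, 0.0004, 0.0577] [-0.0, -0.0005, -0.0003] dist 0.029
```

View pics/c6.png

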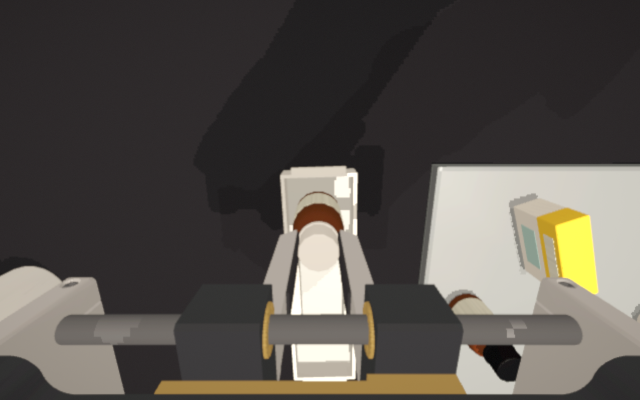

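The white-capped bottle is centred over the near white compartment (318,210). Lower it to contact.

Call:
move_arm(series=[{"linear": [-0.001, 0, 0.015], "twist": [0, 0, 0]}, {"linear": [-0.001, 0, 0.03], "twist": [0, 0, 0]}, {"linear": [-0.001, 0, 0.042], "twist": [0, 0, 0]}, {"linear": [-0.001, 0, 0.05], "twist": [0, 0, 0]}, {"linear": [-0.001, 0, 0.055], "twist": [0, 0, 0]}, {"linear": [-0.001, 0, 0.058], "twist": [0, 0, 0]}, {"linear": [-0.001, 0, 0.06], "twist": [0, 0, 0]}, {"linear": [-0.001, 0, 0.06], "twist": [0, 0, 0]}])

```text
clock: 20.25
tcp_pos: [0.4148, -0.2831, 0.0711]
eef_rot: [-3.141, 0.002, 3.141]
contact_force: [-4.9, 2.4, 26.4]
grip_width: 0.026
```

Call:
move_arm(series=[{"linear": [0, 0, -0.002], "twist": [0, 0, 0]}, {"linear": [0, 0, -0.002], "twist": [0, 0, 0]}, {"linear": [0, 0, -0.002], "twist": [0, 0, 0]}, {"linear": [0, 0, -0.03], "twist": [0, 0, 0]}, {"linear": [0, 0, -0.1], "twist": [0, 0, 0]}, {"linear": [0, 0, -0.18], "twist": [0, 0, 0]}, {"linear": [0, 0, -0.24], "twist": [0, 0, 0]}, {"linear": [-0.015, 0.1, -0.24], "twist": [0, 0, -0.09]}, {"linear": [-0.03, 0.2, -0.24], "twist": [0, 0, -0.18]}, {"linear": [-0.046, 0.3, -0.24], "twist": [0, 0, -0.226]}, {"linear": [-0.062, 0.4, -0.24], "twist": [0, 0, -0.226]}, {"linear": [-0.071, 0.453, -0.24], "twist": [0, 0, -0.226]}, {"linear": [-0.071, 0.453, -0.24], "twist": [0, 0, -0.226]}, {"linear": [-0.071, 0.453, -0.24], "twist": [0, 0, -0.226]}], jaw=0.45)

```text
clock: 21.65
tcp_pos: [0.4497, -0.056, 0.1906]
eef_rot: [-3.141, 0.0, -2.786]
contact_force: [0.6, 0.3, -0.3]
grip_width: 0.0516
```

Run:
```python
import meas; from meas import *
from go import go
f=grab_frame('top');meas.f=f;hsv=cv2.cvtColor(f['img'],cv2.COLOR_RGB2HSV)
f=grab_frame('wrist')
for d in models.mark_of(f,'slides_yellow')[:2]: print(d['score'],world(f,d['centre']).round(4))
save(f,'c7.png')
go([(.4497,-.056,.031,20.3)])
```

```text
0.74 [ 0.454  -0.0607  0.0029]
t 21.9 p [ 0.4495 -0.0572  0.1902] yaw -159.8 grip 0.0516
(0.4497, -0.056, 0.031, 20.3) [-0.0012, 0.0022, 0.3184] [-0.0001, -0.0, -0.0008] dist 0.159
```

View pics/c7.png

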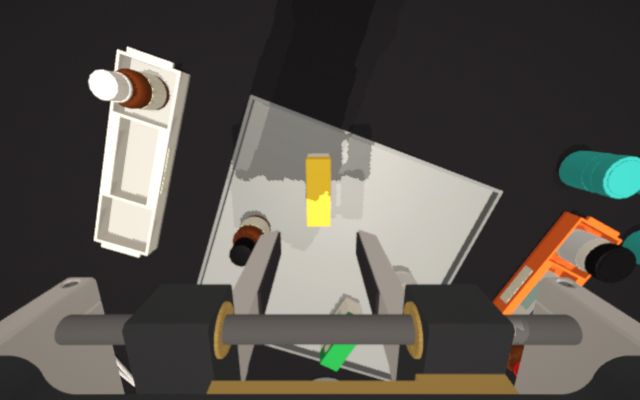

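White bottle is standing in the white tray (130,88). The yellow box (318,190) is aligned and centred under the jaws.

Call:
move_arm(series=[{"linear": [0, 0.001, 0.09], "twist": [0, 0, 0]}, {"linear": [0, 0.001, 0.18], "twist": [0, 0, 0]}, {"linear": [0, 0.001, 0.25], "twist": [0, 0, 0]}, {"linear": [0, 0.001, 0.3], "twist": [0, 0, 0]}, {"linear": [0, 0.001, 0.316], "twist": [0, 0, 0]}, {"linear": [0, 0.001, 0.316], "twist": [0, 0, 0]}, {"linear": [0, 0.001, 0.316], "twist": [0, 0, 0]}])

```text
clock: 22.55
tcp_pos: [0.4501, -0.056, 0.033]
eef_rot: [-3.141, 0.001, -2.787]
contact_force: [-0.1, -0.6, 0.2]
grip_width: 0.0517
```

Call:
move_arm(series=[{"linear": [0, 0, 0], "twist": [0, 0, 0]}, {"linear": [0, 0, 0], "twist": [0, 0, 0]}, {"linear": [0, 0, 0], "twist": [0, 0, 0]}, {"linear": [0, 0, 0], "twist": [0, 0, 0]}, {"linear": [0, 0, 0], "twist": [0, 0, 0]}, {"linear": [0, 0, 0], "twist": [0, 0, 0]}], jaw=1)

```text
clock: 23.15
tcp_pos: [0.45, -0.0555, 0.0326]
eef_rot: [-3.141, 0.001, -2.787]
contact_force: [-0.5, -1.2, 11.5]
grip_width: 0.0277
```

```bash
python3 go.py .499,-.280,.175,1.7 .499,-.280,.033,1.7
```

```text
t 23.1 p [ 0.45   -0.0555  0.0326] yaw -159.7 grip 0.0277
[0.499, -0.28, 0.175, 1.7] [0.0638, -0.455, -0.2849] [0.0, 0.0007, 0.207] dist 0.27
[0.499, -0.28, 0.033, 1.7] [0.0641, -0.455, -0.0009] [0.0, 0.0007, 0.207] dist 0.23
```

Call:
move_arm(series=[{"linear": [0, 0, -0.03], "twist": [0, 0, 0]}, {"linear": [0, 0, -0.09], "twist": [0, 0, 0]}, {"linear": [0, 0, -0.16], "twist": [0, 0, 0]}, {"linear": [0.003, -0.02, -0.22], "twist": [0, 0, 0.01]}, {"linear": [0.01, -0.07, -0.26], "twist": [0, 0, 0.03]}, {"linear": [0.02, -0.14, -0.284], "twist": [0, 0, 0.07]}, {"linear": [0.031, -0.22, -0.284], "twist": [0, 0, 0.11]}, {"linear": [0.042, -0.3, -0.284], "twist": [0, 0, 0.15]}, {"linear": [0.052, -0.37, -0.284], "twist": [0, 0, 0.18]}, {"linear": [0.06, -0.425, -0.284], "twist": [0, 0, 0.2]}, {"linear": [0.064, -0.455, -0.284], "twist": [0, 0, 0.207]}, {"linear": [0.064, -0.455, -0.26], "twist": [0, 0, 0.207]}, {"linear": [0.064, -0.455, -0.21], "twist": [0, 0, 0.207]}, {"linear": [0.064, -0.455, -0.16], "twist": [0, 0, 0.207]}, {"linear": [0.064, -0.455, -0.11], "twist": [0, 0, 0.207]}, {"linear": [0.064, -0.455, -0.08], "twist": [0, 0, 0.207]}, {"linear": [0.064, -0.455, -0.08], "twist": [0, 0, 0.207]}, {"linear": [0.064, -0.455, -0.08], "twist": [0, 0, 0.207]}])

```text
clock: 24.95
tcp_pos: [0.4986, -0.2796, 0.0723]
eef_rot: [3.141, -0.0, -3.111]
contact_force: [0.4, 0.0, -1.7]
grip_width: 0.028
```

```bash
python3 go.py .499,-.280,.0335,1.7
python3 - <<'E'
from h import *
f=grab_frame('wrist');save(f,'c8.png')
E
```

```text
t 24.9 p [ 0.4986 -0.2796  0.0723] yaw -178.3 grip 0.028
[0.499, -0.28, 0.0335, 1.7] [-0.0008, -0.0007, 0.0777] [0.0001, -0.0001, 0.0004] dist 0.039
```

View pics/c8.png

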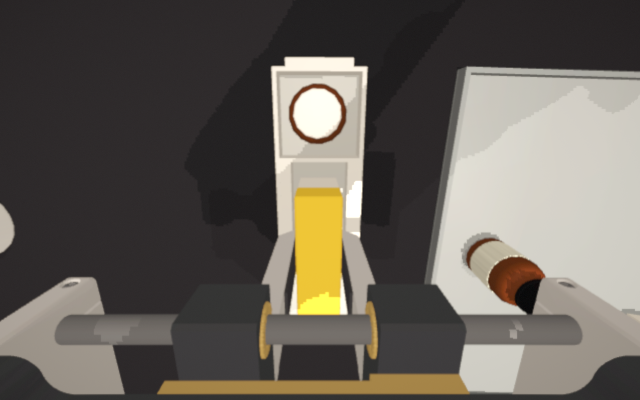

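The yellow box (318,250) is lined up with the white middle compartment, and the white bottle (318,113) is centred in its own.

Call:
move_arm(series=[{"linear": [0, 0, 0.02], "twist": [0, 0, 0]}, {"linear": [0, 0, 0.04], "twist": [0, 0, 0]}, {"linear": [0, 0, 0.058], "twist": [0, 0, 0]}, {"linear": [0, 0, 0.07], "twist": [0, 0, 0]}, {"linear": [0, 0, 0.075], "twist": [0, 0, 0]}, {"linear": [0, 0, 0.077], "twist": [0, 0, 0]}, {"linear": [0, 0, 0.078], "twist": [0, 0, 0]}, {"linear": [0, 0, 0.078], "twist": [0, 0, 0]}])

```text
clock: 25.8
tcp_pos: [0.4981, -0.2801, 0.0335]
eef_rot: [3.141, -0.0, -3.112]
contact_force: [-6.6, 2.0, 12.0]
grip_width: 0.0275
```

Call:
move_arm(series=[{"linear": [0, 0, -0.001], "twist": [0, 0, 0]}, {"linear": [0, 0, -0.001], "twist": [0, 0, 0]}, {"linear": [0, 0, -0.001], "twist": [0, 0, 0]}, {"linear": [0, 0, -0.03], "twist": [0, 0, 0]}, {"linear": [0, 0, -0.1], "twist": [0, 0, 0]}, {"linear": [0, 0, -0.2], "twist": [0, 0, 0]}, {"linear": [0, 0, -0.3], "twist": [0, 0, 0]}, {"linear": [0, 0, -0.32], "twist": [0, 0, 0]}, {"linear": [-0.128, 0.77, -0.32], "twist": [0, 0, 0.019]}, {"linear": [-0.128, 0.77, -0.32], "twist": [0, 0, 0.019]}, {"linear": [-0.128, 0.77, -0.32], "twist": [0, 0, 0.019]}, {"linear": [-0.128, 0.77, -0.32], "twist": [0, 0, 0.019]}, {"linear": [-0.128, 0.77, -0.32], "twist": [0, 0, 0.019]}, {"linear": [-0.128, 0.77, -0.32], "twist": [0, 0, 0.019]}, {"linear": [-0.128, 0.77, -0.32], "twist": [0, 0, 0.019]}, {"linear": [-0.128, 0.77, -0.32], "twist": [0, 0, 0.019]}, {"linear": [-0.128, 0.77, -0.32], "twist": [0, 0, 0.019]}, {"linear": [-0.128, 0.77, -0.32], "twist": [0, 0, 0.019]}, {"linear": [-0.128, 0.77, -0.32], "twist": [0, 0, 0.019]}], jaw=0.2)

```text
clock: 27.7
tcp_pos: [0.5509, 0.1055, 0.1933]
eef_rot: [-3.141, 0.0, 3.14]
contact_force: [-0.0, -0.1, 0.1]
grip_width: 0.0752
```

Run:
```python
import meas; from meas import *
from go import go
f=grab_frame('wrist');meas.f=f;hsv=cv2.cvtColor(f['img'],cv2.COLOR_RGB2HSV)
H,S,V=[hsv[...,i].astype(int) for i in range(3)]
u,v=proj(f,[.551,.107,.065]).round().astype(int)
k=roi(u,v,35,(H>105)&(H<128)&(S>120)&(V>150));P=pts(k,.065);print(((P.max(0)+P.min(0))/2).round(4),np.ptp(P,0).round(3))
for d in models.mark_of(f,'jar_blue')[:2]: print(d['score'],world(f,d['centre']).round(4))
go([(.551,.107,.034,0)])
```

```text
[0.5523 0.1075 0.065 ] [0.046 0.044 0.   ]
0.95 [0.5561 0.1081 0.0012]
t 27.9 p [0.5511 0.1055 0.1932] yaw 179.9 grip 0.0752
(0.551, 0.107, 0.034, 0) [0.0002, 0.0031, 0.3184] [-0.0, 0.0001, -0.0013] dist 0.159
```

Call:
move_arm(series=[{"linear": [-0.002, 0.004, 0.09], "twist": [0, 0, 0]}, {"linear": [-0.002, 0.004, 0.18], "twist": [0, 0, 0]}, {"linear": [-0.002, 0.004, 0.25], "twist": [0, 0, 0]}, {"linear": [-0.002, 0.004, 0.3], "twist": [0, 0, 0]}, {"linear": [-0.002, 0.004, 0.314], "twist": [0, 0, 0]}, {"linear": [-0.002, 0.004, 0.314], "twist": [0, 0, 0]}, {"linear": [-0.002, 0.004, 0.314], "twist": [0, 0, 0]}])

```text
clock: 28.55
tcp_pos: [0.5529, 0.1085, 0.0372]
eef_rot: [3.141, 0.001, 3.141]
contact_force: [0.6, -0.0, 0.5]
grip_width: 0.075
```

Call:
move_arm(series=[{"linear": [0, 0, 0], "twist": [0, 0, 0]}, {"linear": [0, 0, 0], "twist": [0, 0, 0]}, {"linear": [0, 0, 0], "twist": [0, 0, 0]}, {"linear": [0, 0, 0], "twist": [0, 0, 0]}, {"linear": [0, 0, 0], "twist": [0, 0, 0]}, {"linear": [0, 0, 0], "twist": [0, 0, 0]}], jaw=1)

```text
clock: 29.15
tcp_pos: [0.5523, 0.1089, 0.0363]
eef_rot: [3.141, 0.0, 3.142]
contact_force: [-1.3, 0.6, 6.1]
grip_width: 0.0475
```

```bash
python3 go.py .584,-.2775,.195,0 .584,-.2775,.037,0
```

```text
t 29.1 p [0.5523 0.1089 0.0363] yaw 180.0 grip 0.0475
[0.584, -0.2775, 0.195, 0.0] [-0.0636, -0.7727, -0.3175] [0.0002, 0.0003, -0.0] dist 0.419
[0.584, -0.2775, 0.037, 0.0] [-0.0635, -0.7728, -0.0015] [0.0002, 0.0003, -0.0] dist 0.388
```

Call:
move_arm(series=[{"linear": [0, 0, -0.03], "twist": [0, 0, 0]}, {"linear": [0, 0, -0.09], "twist": [0, 0, 0]}, {"linear": [0, 0, -0.17], "twist": [0, 0, 0]}, {"linear": [-0.001, -0.02, -0.25], "twist": [0, 0, 0]}, {"linear": [-0.005, -0.07, -0.3], "twist": [0, 0, 0]}, {"linear": [-0.012, -0.14, -0.317], "twist": [0, 0, 0]}, {"linear": [-0.018, -0.22, -0.317], "twist": [0, 0, 0]}, {"linear": [-0.025, -0.31, -0.317], "twist": [0, 0, 0]}, {"linear": [-0.033, -0.4, -0.317], "twist": [0, 0, 0]}, {"linear": [-0.04, -0.49, -0.317], "twist": [0, 0, 0]}, {"linear": [-0.048, -0.58, -0.317], "twist": [0, 0, 0]}, {"linear": [-0.055, -0.66, -0.317], "twist": [0, 0, 0]}, {"linear": [-0.06, -0.72, -0.317], "twist": [0, 0, 0]}, {"linear": [-0.062, -0.755, -0.317], "twist": [0, 0, 0]}, {"linear": [-0.064, -0.773, -0.3], "twist": [0, 0, 0]}, {"linear": [-0.064, -0.773, -0.24], "twist": [0, 0, 0]}, {"linear": [-0.064, -0.773, -0.17], "twist": [0, 0, 0]}, {"linear": [-0.064, -0.773, -0.11], "twist": [0, 0, 0]}, {"linear": [-0.064, -0.773, -0.08], "twist": [0, 0, 0]}, {"linear": [-0.064, -0.773, -0.08], "twist": [0, 0, 0]}])

```text
clock: 31.15
tcp_pos: [0.5831, -0.2766, 0.0743]
eef_rot: [3.141, -0.003, -3.141]
contact_force: [0.1, 1.0, 0.1]
grip_width: 0.0473
```

Run:
```python
from h import *
from go import go
f=grab_frame('wrist');f=grab_frame('wrist')
save(f,'c9.png');go([(.584,-.2775,.037,0)])
```

```text
t 31.2 p [ 0.5845 -0.2778  0.077 ] yaw -180.0 grip 0.0478
(0.584, -0.2775, 0.037, 0) [0.001, 0.0006, 0.08] [-0.0002, 0.0004, 0.0001] dist 0.04
```

View pics/c9.png

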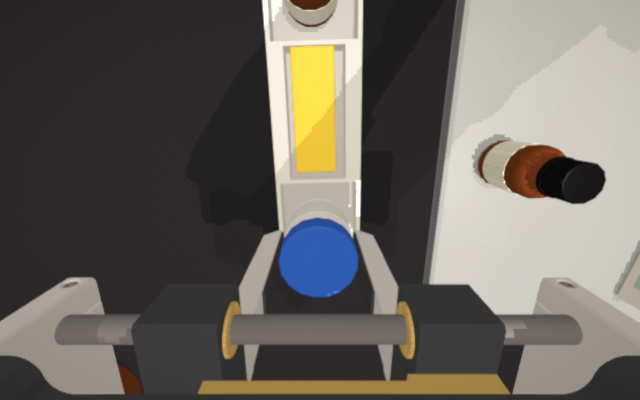

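The jar (318,258) is over the far white compartment, and the yellow box (313,108) sits flat in the middle one. Now lower the jar.

Call:
move_arm(series=[{"linear": [0, 0, 0.02], "twist": [0, 0, 0]}, {"linear": [0, 0, 0.04], "twist": [0, 0, 0]}, {"linear": [0, 0, 0.058], "twist": [0, 0, 0]}, {"linear": [0, 0, 0.07], "twist": [0, 0, 0]}, {"linear": [0, 0, 0.076], "twist": [0, 0, 0]}, {"linear": [0, 0, 0.079], "twist": [0, 0, 0]}, {"linear": [0, 0, 0.08], "twist": [0, 0, 0]}, {"linear": [0, 0, 0.08], "twist": [0, 0, 0]}])

```text
clock: 32.05
tcp_pos: [0.584, -0.2779, 0.0373]
eef_rot: [3.141, 0.0, 3.141]
contact_force: [-8.4, 4.9, 21.0]
grip_width: 0.0475
```

Call:
move_arm(series=[{"linear": [0, 0, -0.001], "twist": [0, 0, 0]}, {"linear": [0, 0, -0.001], "twist": [0, 0, 0]}, {"linear": [0, 0, -0.001], "twist": [0, 0, 0]}, {"linear": [0, 0, -0.03], "twist": [0, 0, 0]}, {"linear": [0, 0, -0.1], "twist": [0, 0, 0]}, {"linear": [0, 0, -0.2], "twist": [0, 0, 0]}, {"linear": [0, 0, -0.3], "twist": [0, 0, 0]}, {"linear": [0, 0, -0.36], "twist": [0, 0, 0]}, {"linear": [0.14, 0.28, -0.4], "twist": [0, 0, 0]}, {"linear": [0.14, 0.28, -0.4], "twist": [0, 0, 0]}, {"linear": [0.14, 0.28, -0.4], "twist": [0, 0, 0]}, {"linear": [0.14, 0.28, -0.4], "twist": [0, 0, 0]}, {"linear": [0.14, 0.28, -0.4], "twist": [0, 0, 0]}], jaw=0.2)

```text
clock: 33.35
tcp_pos: [0.514, -0.1363, 0.2372]
eef_rot: [3.14, 0.002, -3.139]
contact_force: [-0.2, -0.3, -0.4]
grip_width: 0.0751
```

Run:
```python
from h import *
g=grab_frame('scene');f=grab_frame('wrist')
cv2.imwrite('pics/fin.png',np.vstack([cv2.resize(g['img'][150:330,120:520],(667,300)),cv2.resize(f['img'][:280],(667,292))])[:,:,::-1])
TR={'o':(.495,.296,-6.8),'w':(.499,-.280,1.7)}
for cam in('scene','wrist','top'):
    f=grab_frame(cam)
    for n,t in [('bottle_red','o'),('slides_blue','o'),('jar_black','o'),('bottle_white','w'),('slides_yellow','w'),('jar_blue','w'),('bottle_black',0),('slides_green',0)]:
        for d in models.mark_of(f,n)[:1]:
            w=world(f,d['centre'])
            if t: x,y,a=TR[t];a=np.radians(a);dx,dy=w[0]-x,w[1]-y;l=np.array([np.cos(a)*dx+np.sin(a)*dy,-np.sin(a)*dx+np.cos(a)*dy,w[2]])
            else: l=w
            print(cam,n,round(d['score'],2),l.round(3))
```

```text
scene bottle_red 0.73 [0.089 0.    0.002]
scene slides_blue 0.8 [ 0.003 -0.002 -0.002]
scene jar_black 0.95 [-0.174 -0.065  0.002]
scene bottle_white 0.65 [-0.084  0.003  0.002]
scene slides_yellow 0.8 [-0.002 -0.002  0.   ]
scene jar_blue 0.59 [0.088 0.003 0.006]
scene bottle_black 0.6 [ 0.545 -0.117  0.009]
scene slides_green 0.59 [0.643 0.048 0.003]
wrist bottle_red 0.73 [0.088 0.001 0.004]
wrist slides_blue 0.95 [-0.001  0.003  0.006]
wrist jar_black 0.57 [-0.169 -0.062  0.   ]
wrist bottle_white 0.82 [-0.085 -0.002  0.006]
wrist slides_yellow 0.59 [ 0.001 -0.001  0.008]
wrist jar_blue 0.57 [0.086 0.001 0.003]
wrist bottle_black 0.94 [ 0.539 -0.119  0.006]
wrist slides_green 0.58 [0.643 0.049 0.005]
top bottle_red 0.5 [ 0.088 -0.001  0.004]
top slides_blue 0.61 [0.    0.007 0.006]
top jar_black 0.88 [-0.174 -0.06  -0.001]
top bottle_black 0.38 [0.498 0.301 0.004]
top slides_green 0.8 [0.644 0.052 0.003]
```

View pics/fin.png

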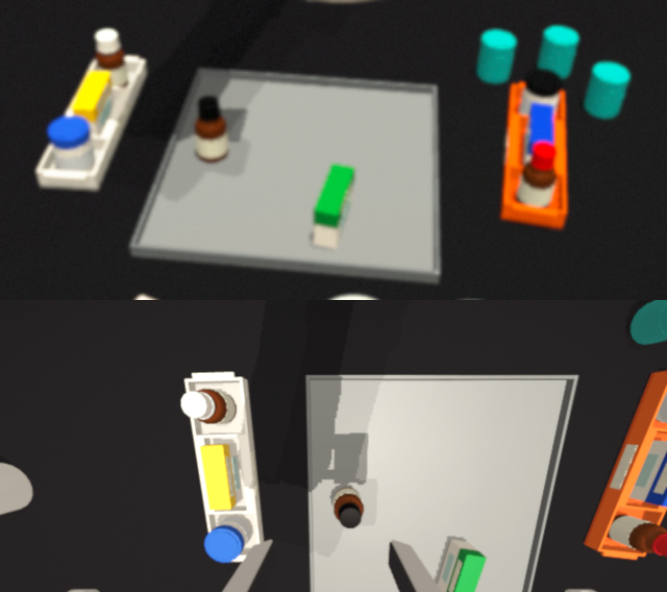

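All five items read inside their compartments, upright and on the floors. The black bottle and green box haven't moved. The top "jar_black" hits are a turquoise look-alike (−0.17, −0.06); the real one is visible in the orange tray. The arm is clear, so I'm handing in.

```bash
python3 -c "
from plant import ctrl
print(ctrl.job_done(),ctrl.read_state()['clock'])"
```

```text
the job is handed in; nothing more can be done
the job is handed in; nothing more can be done
```

Both kits are made up and the job is handed in, at about 34 s of the 123 s allowed. No verdict is reported.

- **Orange tray:** the red-capped bottle is in the far compartment and the blue slide box in the middle, beside the black-lidded jar.
- **White tray:** the white-capped bottle is at the near end, the yellow slide box in the middle, and the blue-lidded jar at the far end.

**Last checks:**
- **Kit items:** the networks put all five within about 4 mm of their compartment centres, apart from one top-camera reading of the blue box at 7 mm, still inside its limit. The pictures show them standing upright, and each was set down to a light contact (10–26 N) before release.
- **Stock left in place:** the black-capped bottle and the green box were found within about 6 mm of their starting points, about the network's error.

**What disagreed:**
- **Black-lidded jar:** the best "jar_black" hit in all three final camera views was a turquoise look-alike, so I confirmed the real jar only by eye. In the scene view it stands in its compartment.
- **Top camera:** it did not report the white-tray items and gave one false, low-score black-bottle hit in the orange tray, which the other two cameras and the picture contradict.

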